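# Seat a mould block on the vacuum carving bed

### The job

Start the vacuum clamp: press the green button fully and let it up, then the yellow one; leave red alone. Then take the heart mould block, lay it carved side up and square along the aluminium bed, and let the bore in its underside drop onto the bed's locating pin (hidden under the block by then: slide the block along until you feel it drop), then press it down so that the sprung rubber seal is fully compressed. Finish while the gripper is still holding the block pressed down like that (do not let go), and leave the other things where they are.

Things in the scene. Friction and masses are not known exactly. Their poses are not given: they have to be found in the camera images.
- mould: the loose mould block: pale wood, 140 x 60 x 44 mm (x, y, z), about 0.22 kg, darker carved heart on top. Origin: centre of its underside; x along its length, z up. Grip it across its 60 mm width. A blind round bore, 15 mm across with a small chamfer and 24 mm deep, opens in the centre of its underside (on the z axis, unseen from above). It lies flat on the table.
- bed: fixed vacuum clamping bed: aluminium plate 200 x 120 x 20 mm (x, y, z). Origin: centre of its underside, on the table; x along its length, z up. On it: a sprung seal and one pin. Height of the block's underside over the table: 38 mm riding on the pin, 28 mm dropped over the pin and resting on the seal, 22 mm pressed fully down.
- pin_slot (a point): middle of the pin's slot, over the bed's centre, at the pin tip's height (38 mm over the table). The fixed steel pin, 12 mm across, chamfered tip, stands on the bed's centre line, set by hand anywhere from -12 to +12 mm from here along the bed's x; its place is not reported. The block hides it from above.
- seal (a joint): sprung black rubber sealing frame on the bed (outside 112 x 50 mm, centred on the bed), moves straight down: 0 = up (its top 28 mm above the table), 0.006 m = fully down. It starts to move at about 4 N and is fully down at about 10 N, the block's weight included; the block's weight alone does not press it.
- panel: fixed grey pump control box, 85 x 165 x 30 mm (x, y, z), origin at the centre of its underside; a row of three buttons along its y axis, 48 mm apart, colours in any order.
- green_top (a point): centre of the top face of the green push button, 28 mm across, pressed straight down (starts the pump); its top is 52 mm above the table
- green (a joint): travel of the green button: 0 up, 0.006 m fully down; spring return, fully down at 5 N
- yellow_top (a point): centre of the top face of the yellow push button, 28 mm across, pressed straight down (opens the valve of the bed); its top is 52 mm above the table
- yellow (a joint): travel of the yellow button: 0 up, 0.006 m fully down; spring return, fully down at 5 N
- red_top (a point): centre of the top face of the red push button, 28 mm across, pressed straight down (stop button, to be left alone); its top is 52 mm above the table
- red (a joint): travel of the red button: 0 up, 0.006 m fully down; spring return, fully down at 5 N
- chisel_a: bystander, loose: chisel with pale wooden handle, 215 mm long overall
- chisel_b: bystander, loose: chisel with dark wooden handle, 205 mm long
- stone: bystander, loose: brick-red sharpening stone, 150 x 50 x 25 mm
- glue: bystander, loose: yellow bottle with red cap, 60 mm across, 140 mm tall
- brush: bystander, loose: bench brush lying flat

How it is judged (in metres and radians):
On the way, in this order (a step that is already met when the one before it is completed fails the run):
1. the green button is pressed down, alone (value of joint green above 0.0042 m and value of joint yellow below 0.002 m), for 0.05 s.
2. then the yellow button is pressed down, the green one being up (value of joint yellow above 0.0042 m and value of joint green below 0.002 m), for 0.05 s.
3. then the mould block has dropped over the pin (x of mould in the frame of bed between -0.018 and 0.018 m and y of mould in the frame of bed between -0.005 and 0.005 m and z of mould in the frame of bed below 0.032 m), for 0.1 s.
At the end, for the whole second after the job is handed in: block over the pin (within 18 mm along, 5 mm across of bed centre), square within 8 and flat within 3 degrees, underside below 24.5 mm over the table, seal pressed 4.5 mm or more, fingers still on the block with over 3 N, block still; green and yellow up (x of mould in the frame of bed between -0.018 and 0.018 m and y of mould in the frame of bed between -0.005 and 0.005 m and angle between the x axis of mould and the x axis of bed, either way round below 0.14 rad and angle between mould's own z axis and vertical below 0.06 rad and z of mould in the frame of bed below 0.0245 m and value of joint seal above 0.0045 m and contact force between the fingers and mould above 3 N and linear speed of mould below 0.02 m/s and value of joint each of green, yellow below 0.002 m); the arm keeps its last pose, push and grip.
It fails at once if the red stop button is pressed (over 3 mm) (value of joint red above 0.003 m).
It fails at once if a bystander is moved more than 30 mm (distance of any of chisel_a, chisel_b, stone, glue, brush from where it was at the start of the episode above 0.03 m).
It also fails if it takes over 70 s, if anything falls off the work surface, if the arm or the gripper's body presses on something with over 40 N, if the wrist force passes 120 N, or if a joint passes its speed limit or range.

### The arm

A 6-joint arm with a two-finger parallel gripper is mounted at the origin on the work surface. World frame = base frame: x ahead of the robot, y to its left, z up, the work surface at z = 0. Lengths are in m, angles in degrees, forces in N, time in s.
With the tool pointing down it reaches from about 0.4 to 0.825 m from the base axis. Payload 7 kg.
Tool frame: the origin (TCP) lies midway between the tips of the shut fingers; the grasp point (between the pads) lies r.grip_depth behind it (r.grip_depth is the distance from the TCP to the grasp point, in m); z points along the fingers, y is the line along which they close (so a half turn about z gives the same grasp; the last joint's range is limited). The gripper opens to 88 mm and grips with 3 to 60 N. Pads are 19 mm wide; open, the fingers measure 130 mm over their backs; the gripper's body (78 mm by 193 mm) begins 47 mm behind the grasp point.
Start: joints at [88.299, 20.546, 0.682, 0, -70.136, -16.507], TCP at [0.211, 0.641, 0.227] pointing down, gripper open.
Joint ranges: [-176.03, 176.03], [-82.01, 121.73], [-58.28, 71.71], [-173.87, 95.51], [-174.79, -0.11], [-173.66, 173.66]. Speed limits (degrees/s): [136.94, 136.94, 172.46, 180, 180, 180].

### API

Orientations are given as [roll, pitch, yaw] about the fixed x, y, z axes, in that order (R = Rz(yaw) Ry(pitch) Rx(roll)).
In Python, from plant import r gives the robot as it stands.
- The arm moves only by the tool advance, called after "Request:" as a command line: name --argument value ..., lists and objects as JSON in quotes. Schema: {"type":"object","properties":{"plan":{"type":"array","items":{"type":"array","items":{"type":"array","items":{"type":"number"},"minItems":6,"maxItems":6},"minItems":1,"maxItems":12},"minItems":1,"maxItems":1},"finger_gap":{"type":"number"},"grip_n":{"type":"number"},"only":{"type":"string"},"quiet":{"type":"boolean"},"lines":{"type":"string"}},"required":["plan"],"additionalProperties":false}. plan is a list that holds a single list of rows (three levels of brackets), with 1 to 12 rows, each of 6 numbers: dx, dy, dz in a scale on which 1.0 is 0.4 m, then a rotation vector rx, ry, rz in fractions of the full range, 1 being 360 degrees; each row is the pose to reach, as a shift and turn from the pose commanded when the call began, along the tool's axes at that moment; what a row does not reach only later rows make up. A row lasts 1/12 s, in which the tool goes at most 0.0417 m and 7.16 degrees, less where a joint would pass 70% of its speed; a pose out of reach is approached as far as the arm can. finger_gap is the finger opening in m, set as the call begins (left out keeps the last). The fingers move at their own pace and stop on an object; grip_n is the grip in N (left out, the last holds). Time passes only in rows, so rows that do not move let the fingers close. The tool returns the time, the measured TCP pose, the force, the opening and the grip force at its end. only (a regular expression) keeps the lines of the reply that match it, lines (a string "A,B") keeps lines A to B, and quiet returns only ok. Shift and turn numbers lie between -1 and 1, and a call with a number outside is refused. Input that does not fit is refused with a message, and nothing moves.
- r.get_state(): the state, without advancing time (a new reading comes with each control period).
- r.capture(name): name is "side" or "top"; returns a dict with "frame" (420x560x3 uint8, red, green, blue), "z_map" (420x560 float32, m along the optical axis (not along the pixel's ray), 0 where there is no reading), "fx", "fy", "cx", "cy" (pixels), "D" ([k1, k2, p1, p2, k3] as OpenCV has them; the pictures are not rectified), "cam_to_world" (4x4, takes a point from camera to world coordinates). Camera axes: x right, y down, z forward; pixel columns grow to the right and rows downward; lengths in m; the calibration is good to about 2 mm. A picture is of the moment at which its call begins.
- r.close_job(): hands the job in; it is judged then, once.
The state is a dict: "time_s": time; "joints": joint angles; "qd": joint speeds; "joint_torque": joint torques, N m; "tcp_pos": TCP position; "eef_rot": TCP orientation; "contact_force": force on the tool from outside, world axes, zero at the start; "moment": the same for the moment, N m; "gripper_width": finger opening in m; "gripper_force": force on a finger pad.
Only numpy, scipy, OpenCV 4.12 (cv2) and the standard library are available. Lean on these libraries where they do the work, as an engineer would, in place of code of your own. Each camera call takes 0.05 s, during which the arm holds its last target. There are 200 camera calls.

## Working session

There is one attempt and no reset: what is moved stays moved. The work goes in short steps, Python scripts to look and compute and a tool call to move; the robot and the scene stay as the last step left them, time stands still between calls to the robot, and variables do not carry over. Pictures are saved under pics/ and viewed, at most 10 in all, crops included, and the job is handed in when it is done.

```bash
ls; mkdir -p pics; python3 - <<'E'
from plant import r
import cv2,numpy as np
print(r.get_state(), r.grip_depth)
for n in("top","side"):
    c=r.capture(n); cv2.imwrite(f"pics/{n}0.png",c["frame"][:,:,::-1]); np.savez(f"{n}0.npz",**c)
    print(n,c["fx"],c["fy"],c["cx"],c["cy"],c["D"],c["cam_to_world"])
E
```

```text
pics
{'time_s': 0.0, 'joints': array([ 8.82967222e+01,  2.05912855e+01,  6.32163189e-01, -2.13836721e-02,
       -7.01360383e+01, -1.65075159e+01]), 'qd': array([ 0.08831506, -0.08796284, -0.07338382,  0.12003596, -0.03897368,
       -0.08654424]), 'joint_torque': array([-9.65349027e-04, -5.82712734e+01,  2.93055135e+01,  6.99697718e+00,
        6.87709486e-03, -1.58548964e-04]), 'tcp_pos': array([0.21080428, 0.64070176, 0.22560818]), 'eef_rot': array([ 1.79903049e+02, -7.76856355e-03, -1.82180697e+01]), 'contact_force': array([-0.33104961, -1.1445095 ,  0.05549711]), 'moment': array([-0.04688297, -0.01713993, -0.04407834]), 'gripper_force': 0.0, 'gripper_width': 0.08747108628376253} 0.0188
top 393.88506119027545 393.88506119027545 282.58018447898667 207.84192190775755 [-0.05697763  0.          0.          0.          0.        ] [[ 0.02088768 -0.99383189  0.10891224  0.39238719]
 [-0.99968461 -0.02228052 -0.0115873  -0.06312547]
 [ 0.01394245 -0.10863585 -0.99398383  1.09927309]
 [ 0.          0.          0.          1.        ]]
side 394.1545998814985 394.1545998814985 282.8070424061758 209.36534285879284 [-0.08325712  0.          0.          0.          0.        ] [[-0.99918027  0.00470196  0.04020794  0.47803716]
 [-0.03267759  0.49258265 -0.86965195  0.97785664]
 [-0.0238948  -0.87025297 -0.49202521  0.68371422]
 [ 0.          0.          0.          1.        ]]
```

View pics/top0.png

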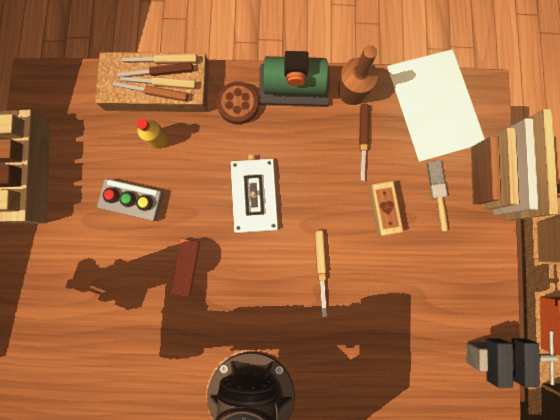

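View pics/side0.png

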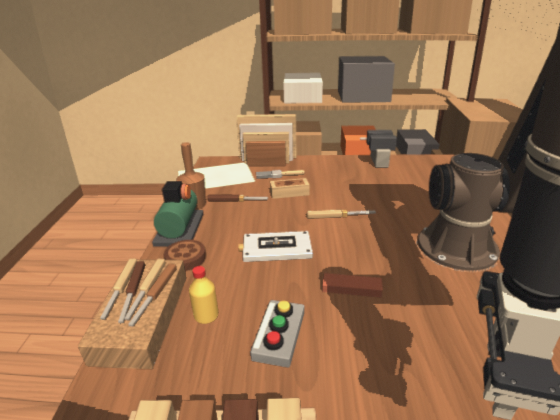

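Top view: the buttons are red (110,195), green (126,199) and yellow (144,202). The bed is at about (254,195) and the mould at about (387,208). I'll enlarge these next.

```bash
cat > h.py <<'E'
import numpy as np,cv2
from plant import r
def ray(c,u,v,z):
    K=np.array([[c["fx"],0,c["cx"]],[0,c["fy"],c["cy"]],[0,0,1]],float)
    p=cv2.undistortPoints(np.array([[[u,v]]],float),K,np.array(c["D"],float))[0,0]
    T=c["cam_to_world"]; d=T[:3,:3]@[p[0],p[1],1]; t=T[:3,3]
    return t+d*(z-t[2])/d[2]
E
python3 - <<'E'
import numpy as np,cv2
f=cv2.imread("pics/top0.png")
def crop(u,v,w,h,s): return cv2.resize(f[v:v+h,u:u+w],None,fx=s,fy=s,interpolation=cv2.INTER_CUBIC)
# bed u225..285 v150..240 ; mould u362..412 v175..240 ; panel u92..167 v172..224
a=crop(225,150,60,90,6); b=crop(362,170,50,75,6)
o=np.zeros((540,660+20,3),np.uint8); o[:540,:360]=a; o[:450,370:670]=b
cv2.imwrite("pics/c1.png",o)
cv2.imwrite("pics/c2.png",crop(92,170,75,60,8))
E
```

```text
(no output)
```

View pics/c1.png

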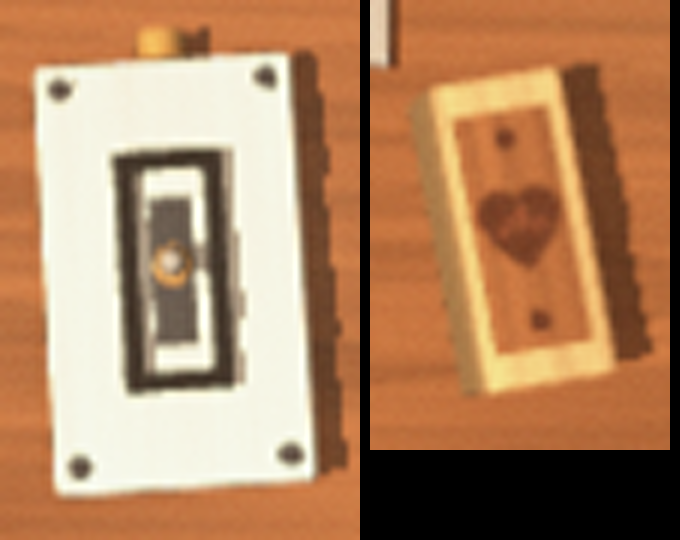

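View pics/c2.png

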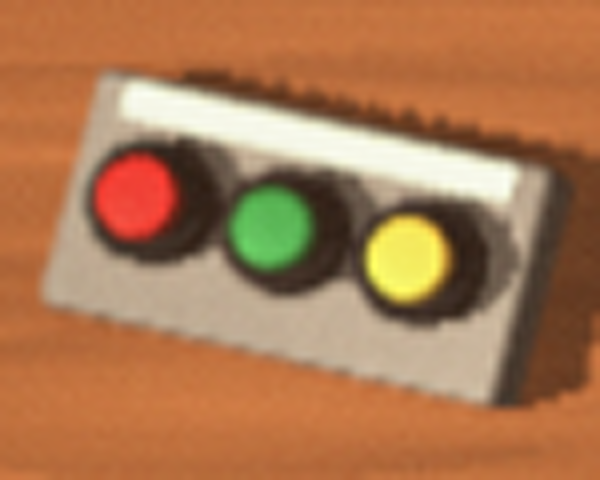

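The crop shows the pin tip at about (171,261), the bed corners, the mould's top corners, and the buttons centred at red (136,197), green (271,228) and yellow (406,258).

```bash
python3 - <<'E'
import numpy as np
from h import *
c=dict(np.load("top0.npz"))
def P(x,y,z,u0,v0,s): return ray(c,(x+.5)/s-.5+u0,(y+.5)/s-.5+v0,z)
np.set_printoptions(precision=4,suppress=True)
def rect(Q):
    ctr=Q.mean(0); e=(Q[0]-Q[3]+Q[1]-Q[2])/2; w=(Q[0]-Q[1]+Q[3]-Q[2])/2
    print(ctr, "len",np.linalg.norm(e),"wid",np.linalg.norm(w),"yaw",np.degrees(np.arctan2(e[1],e[0])),np.degrees(np.arctan2(-w[0],w[1]))); return ctr,e
bc,be=rect(np.array([P(x,y,.02,225,150,6) for x,y in[(37,68),(288,55),(313,478),(58,495)]]))
pin=P(171,261,.038,225,150,6); e=be[:2]/np.linalg.norm(be); d=(pin-bc)[:2]
print("pin",pin,"along",d@e,"across",e[0]*d[1]-e[1]*d[0])
s=np.array([P(x,y,.028,225,150,6) for x,y in[(112,155),(221,148),(237,383),(129,393)]]); rect(s)
rect(np.array([P(x-370,y,.044,362,170,6) for x,y in[(432,90),(557,68),(614,370),(488,393)]]))
for n,x,y in[("red",136,197),("green",271,228),("yel",406,258)]: print(n,P(x,y,.052,92,170,8))
# depth check of heights, colour of side
T=c["cam_to_world"]
for u,v in[(108,194),(126,198),(142,202),(387,207),(240,170),(254,193)]:
    zd=c["z_map"][v,u]; q=ray(c,u,v,0); k=np.linalg.inv(T)@np.r_[q,1]; print(u,v,(T[:3,3]+(q-T[:3,3])*zd/k[2])) 
E
```

```text
[0.5449 0.0053 0.02  ] len 0.19819869354498118 wid 0.11677141822089741 yaw 4.737905287181187 4.714675014667732
pin [0.5472 0.0056 0.038 ] along 0.002379620846444432 across 0.00010157275045512412
[0.545  0.0044 0.028 ] len 0.10957637726573767 wid 0.049755974148373516 yaw 5.6189793793390574 5.81363602954776
[ 0.5145 -0.3592  0.044 ] len 0.139502129605965 wid 0.0587344784696131 yaw 10.22684179317515 11.332964531516302
red [0.5337 0.3951 0.052 ]
green [0.5241 0.3482 0.052 ]
yel [0.515  0.3017 0.052 ]
108 194 [0.534  0.3961 0.0533]
126 198 [0.5246 0.3476 0.0496]
142 202 [0.5142 0.3017 0.0542]
387 207 [ 0.5163 -0.3582  0.0471]
240 170 [0.6138 0.045  0.0211]
254 193 [0.5481 0.0033 0.0343]
```

The rows are not in the units I measure in: shifts go in shares of 0.4 m and turns go in shares of 360 degrees. I convert before sending: 0.389 m / 0.4 = 0.9725, 0.355 m / 0.4 = 0.8875.

```bash
cat >> h.py <<'E'
from scipy.spatial.transform import Rotation as Ro
np.set_printoptions(precision=4,suppress=True)
def to(p,yaw=None):
    s=r.get_state(); R=Ro.from_euler("xyz",s["eef_rot"],degrees=True)
    print("t",s["time_s"],"tcp",s["tcp_pos"],"rpy",s["eef_rot"],"F",s["contact_force"],"w",s["gripper_width"],"gf",s["gripper_force"],"q",s["joints"])
    print("tool delta",R.inv().apply(np.array(p)-s["tcp_pos"]))
    if yaw is not None: print("rotvec",(R.inv()*Ro.from_euler("xyz",[180,0,yaw],degrees=True)).as_rotvec(degrees=True))
E
```

Request:
advance --plan '[[[0.09, 0.041, 0, 0, 0, 0], [0.1775, 0.0825, 0, 0, 0, 0], [0.2675, 0.1225, 0, 0, 0, 0], [0.355, 0.1638, 0, 0, 0, 0], [0.445, 0.205, 0, 0, 0, 0], [0.5325, 0.245, 0, 0, 0, 0], [0.6225, 0.2875, 0.05, 0, 0, 0], [0.71, 0.3275, 0.1, 0, 0, 0], [0.8, 0.3675, 0.15, 0, 0, 0], [0.8875, 0.41, 0.2, 0, 0, 0], [0.9725, 0.45, 0.25, 0, 0, 0], [0.9725, 0.45, 0.3, 0, 0, 0]]]' --finger_gap 0 --grip_n 20

```text
time_s: 1.1
tcp_pos: [0.5272, 0.3454, 0.1062]
eef_rot: [-180.0, -0.1, -18.4]
contact_force: [0.7, 1.9, -1.2]
gripper_width: 0.0131
gripper_force: 0.0
```

```bash
python3 -c "from h import *; to([.5241,.3482,.056],11)"
```

```text
t 1.1 tcp [0.5272 0.3454 0.1062] rpy [-179.9722   -0.0533  -18.3636] F [ 0.7218  1.8592 -1.1786] w 0.013112957240001567 gf 0.0 q [ 50.9713  21.9611 -14.0591   0.0495 -53.9351  20.636 ]
tool delta [-0.0039 -0.0016  0.0502]
rotvec [ -0.0135  -0.0592 -29.3636]
```

Converted, 0.046 m / 0.4 = 0.115, 0.04 m / 0.4 = 0.1.

Request:
advance --plan '[[[-0.0075, -0.0025, 0, 0, 0, 0], [-0.0075, -0.0025, 0.05, 0, 0, 0], [-0.0075, -0.0025, 0.1, 0, 0, 0], [-0.0075, -0.0025, 0.115, 0, 0, 0], [-0.0075, -0.0025, 0.115, 0, 0, 0], [-0.0075, -0.0025, 0.115, 0, 0, 0]]]'

```text
time_s: 1.6
tcp_pos: [0.5216, 0.3511, 0.0612]
eef_rot: [180.0, -0.0, -18.2]
contact_force: [-0.1, 0.9, -0.6]
gripper_width: 0.0007
gripper_force: 0.0
```

```bash
python3 -c "from h import *; to([.5241,.3482,.056],11)"
```

```text
t 1.6 tcp [0.5216 0.3511 0.0612] rpy [179.9953  -0.0175 -18.1563] F [-0.1212  0.917  -0.6419] w 0.000695158365645998 gf 0.0 q [ 51.7178  24.6414 -16.7308   0.024  -48.6263  20.11  ]
tool delta [0.0033 0.002  0.0052]
rotvec [  0.0091  -0.0159 -29.1563]
```

Request:
advance --plan '[[[0.0075, 0.005, 0.0125, 0, 0, 0], [0.0075, 0.005, 0.0275, 0, 0, 0], [0.0075, 0.005, 0.035, 0, 0, 0], [0.0075, 0.005, 0.04, 0, 0, 0], [0.0075, 0.005, 0.04, 0, 0, 0], [0.0075, 0.005, 0.04, 0, 0, 0]]]'

```text
time_s: 2.1
tcp_pos: [0.5248, 0.3485, 0.0462]
eef_rot: [-179.9, -0.1, -18.2]
contact_force: [-1.0, -0.7, 9.8]
gripper_width: 0.0003
gripper_force: 4.8
```

```bash
python3 -c "from h import *; to([.5241,.3482,.056],11)"
```

```text
t 2.1 tcp [0.5248 0.3485 0.0462] rpy [-179.8754   -0.086   -18.1721] F [-1.0396 -0.6712  9.8274] w 0.00029227624662233123 gf 4.826737304192648 q [ 51.3365  25.6588 -17.4665   0.0507 -46.7279  20.4568]
tool delta [-0.0005  0.0005 -0.0098]
rotvec [ -0.1     -0.1158 -29.172 ]
```

Converted, 0.047 m / 0.4 = 0.1175, -0.03 m / 0.4 = -0.075.

Request:
advance --plan '[[[0, 0, -0.0375, 0, 0, 0], [0, 0, -0.075, 0, 0, 0], [0.0075, 0.06, -0.075, 0, 0, 0], [0.015, 0.1175, -0.075, 0, 0, 0], [0.015, 0.1175, -0.075, 0, 0, 0], [0.015, 0.1175, -0.075, 0, 0, 0], [0.015, 0.1175, -0.03, 0, 0, 0], [0.015, 0.1175, -0.015, 0, 0, 0], [0.015, 0.1175, -0.005, 0, 0, 0], [0.015, 0.1175, 0, 0, 0, 0], [0.015, 0.1175, 0, 0, 0, 0]]]'

```text
time_s: 3.02
tcp_pos: [0.5149, 0.3015, 0.0461]
eef_rot: [180.0, -0.0, -18.1]
contact_force: [-4.4, -2.6, 15.2]
gripper_width: 0.0004
gripper_force: 7.2
```

```bash
python3 -c "from h import *; to([.515,.3017,.046],11)"
```

```text
t 3.0167 tcp [0.5149 0.3015 0.0461] rpy [179.9612  -0.0207 -18.1422] F [-4.4376 -2.6194 15.1859] w 0.00042121758818290493 gf 7.228278054390103 q [ 49.1216  23.2068 -21.764    0.0482 -45.057   22.7021]
tool delta [-0.     -0.0002  0.0001]
rotvec [  0.0433  -0.0104 -29.1423]
```

Converted, 0.365 m / 0.4 = 0.9125, 0.12 m / 0.4 = 0.3, -29 degrees / 360 = -0.0806.

Request:
advance --plan '[[[0, 0, -0.075, 0, 0, 0], [0, 0, -0.175, 0, 0, 0], [0.03, 0.09, -0.2125, 0, 0, -0.0083], [0.06, 0.18, -0.25, 0, 0, -0.0167], [0.09, 0.27, -0.25, 0, 0, -0.025], [0.12, 0.36, -0.25, 0, 0, -0.0333], [0.15, 0.45, -0.25, 0, 0, -0.0417], [0.18, 0.54, -0.25, 0, 0, -0.05], [0.21, 0.63, -0.25, 0, 0, -0.0583], [0.24, 0.725, -0.25, 0, 0, -0.0667], [0.27, 0.82, -0.25, 0, 0, -0.075], [0.3, 0.9125, -0.25, 0, 0, -0.0806]]]'

```text
time_s: 4.02
tcp_pos: [0.5146, -0.0846, 0.1448]
eef_rot: [180.0, 0.0, 11.0]
contact_force: [1.3, -0.2, 0.3]
gripper_width: 0.0003
gripper_force: 0.0
```

```bash
python3 -c "from h import *; to([.5145,-.3592,.146],10.8)"
```

```text
t 4.0167 tcp [ 0.5146 -0.0846  0.1448] rpy [179.9968   0.0103  10.9944] F [ 1.265  -0.1822  0.3133] w 0.0003480187157112139 gf 0.0 q [ 12.2406  10.2176 -25.1028   0.0037 -54.69    88.7517]
tool delta [-0.0524  0.2695 -0.0012]
rotvec [0.0033 0.0103 0.1944]
```

Converted, 0.262 m / 0.4 = 0.655, 0.228 m / 0.4 = 0.57.

Request:
advance --plan '[[[-0.02, 0.095, 0, 0, 0, 0], [-0.0375, 0.19, 0, 0, 0, 0], [-0.0575, 0.285, 0, 0, 0, 0], [-0.0775, 0.38, 0, 0, 0, 0], [-0.095, 0.475, 0, 0, 0, 0], [-0.1125, 0.57, 0, 0, 0, 0], [-0.13, 0.655, 0, 0, 0, 0], [-0.13, 0.655, 0, 0, 0, 0], [-0.13, 0.655, 0, 0, 0, 0], [-0.13, 0.655, 0, 0, 0, 0]]]' --finger_gap 0.086

```text
time_s: 4.85
tcp_pos: [0.5126, -0.3501, 0.144]
eef_rot: [-180.0, 0.1, 10.7]
contact_force: [0.1, 0.5, -0.1]
gripper_width: 0.0617
gripper_force: 0.0
```

```bash
python3 - <<'E'
from h import *
to([.5145,-.3592,.100],10.8)
c=r.capture("top"); cv2.imwrite("pics/t2.png",cv2.resize(c["frame"][150:270,330:450,::-1],None,fx=5,fy=5,interpolation=cv2.INTER_CUBIC))
c=r.capture("side"); np.savez("s2.npz",**c)
E
```

```text
t 4.85 tcp [ 0.5126 -0.3501  0.144 ] rpy [-179.9583    0.055    10.7448] F [ 0.0882  0.5044 -0.0573] w 0.06165556209028812 gf 0.0 q [-16.3397  19.142  -12.7616  -0.0143 -58.1644 117.092 ]
tool delta [0.0002 0.0094 0.044 ]
rotvec [-0.0418  0.055  -0.0552]
```

Converted, 0.134 m / 0.4 = 0.335, 0.13 m / 0.4 = 0.325.

Request:
advance --plan '[[[0, 0.0225, 0, 0, 0, 0], [0, 0.0225, 0, 0, 0, 0], [0, 0.0225, 0, 0, 0, 0], [0, 0.0225, 0.05, 0, 0, 0], [0, 0.0225, 0.1, 0, 0, 0], [0, 0.0225, 0.175, 0, 0, 0], [0, 0.0225, 0.25, 0, 0, 0], [0, 0.0225, 0.3, 0, 0, 0], [0, 0.0225, 0.325, 0, 0, 0], [0, 0.0225, 0.335, 0, 0, 0], [0, 0.0225, 0.335, 0, 0, 0]]]' --finger_gap 0.086

```text
time_s: 5.87
tcp_pos: [0.5146, -0.3588, 0.0103]
eef_rot: [-180.0, 0.0, 10.8]
contact_force: [0.2, 0.3, 0.4]
gripper_width: 0.0858
gripper_force: 0.0
```

Request:
advance --plan '[[[0, 0, 0, 0, 0, 0], [0, 0, 0, 0, 0, 0], [0, 0, 0, 0, 0, 0], [0, 0, 0, 0, 0, 0], [0, 0, 0, 0, 0, 0], [0, 0, 0, 0, 0, 0]]]' --finger_gap 0.04 --grip_n 40

```text
time_s: 6.37
tcp_pos: [0.5148, -0.3591, 0.0114]
eef_rot: [180.0, -0.1, 10.8]
contact_force: [-0.1, 3.6, 6.2]
gripper_width: 0.0595
gripper_force: 40.0
```

```bash
python3 -c "from h import *; to([.5145,-.3592,.010],10.8)"
```

```text
t 6.3667 tcp [ 0.5148 -0.3591  0.0114] rpy [179.9719  -0.0511  10.7953] F [-0.1407  3.5906  6.1917] w 0.059547053982800704 gf 40.00080535188317 q [-17.0992  28.0154 -19.235    0.0014 -42.6913 117.8935]
tool delta [-0.0004  0.0001  0.0014]
rotvec [ 0.0281 -0.0511 -0.0047]
```

Converted, -0.352 m / 0.4 = -0.88, -0.313 m / 0.4 = -0.7825, 5.8 degrees / 360 = 0.0161.

Request:
advance --plan '[[[0, 0, -0.05, 0, 0, 0], [0, 0, -0.125, 0, 0, 0], [0.0125, -0.045, -0.2, 0, 0, 0.0028], [0.0375, -0.1325, -0.225, 0, 0, 0.0056], [0.065, -0.225, -0.225, 0, 0, 0.0083], [0.09, -0.3175, -0.225, 0, 0, 0.0111], [0.115, -0.41, -0.225, 0, 0, 0.0139], [0.1425, -0.5025, -0.225, 0, 0, 0.0161], [0.1675, -0.595, -0.225, 0, 0, 0.0161], [0.195, -0.6875, -0.225, 0, 0, 0.0161], [0.2225, -0.7825, -0.225, 0, 0, 0.0161], [0.25, -0.88, -0.225, 0, 0, 0.0161]]]'

```text
time_s: 7.37
tcp_pos: [0.5463, 0.0072, 0.1005]
eef_rot: [-180.0, 0.0, 5.0]
contact_force: [0.7, 0.3, -2.0]
gripper_width: 0.0601
gripper_force: 40.0
```

Request:
advance --plan '[[[0, 0, 0, 0, 0, 0], [0, 0, 0, 0, 0, 0], [0, 0, 0, 0, 0, 0]]]'

```text
time_s: 7.62
tcp_pos: [0.5463, 0.0057, 0.1002]
eef_rot: [180.0, 0.1, 5.0]
contact_force: [0.4, -1.0, -2.7]
gripper_width: 0.06
gripper_force: 40.0
```

```bash
python3 - <<'E'
from h import *
to([.5472,.0056,.054],5)
for n in("top","side"):
    c=r.capture(n); np.savez(n+"3.npz",**c)
    u,v=(195,110) if n=="top" else (220,180)
    cv2.imwrite(f"pics/{n}3.png",cv2.resize(c["frame"][v:v+120,u:u+120,::-1],None,fx=5,fy=5,interpolation=cv2.INTER_CUBIC))
E
```

```text
t 7.6167 tcp [0.5463 0.0057 0.1002] rpy [179.9955   0.0533   5.0472] F [ 0.4048 -0.989  -2.682 ] w 0.05999025092458401 gf 39.99978208914399 q [ 21.1447  15.3365 -25.0975  -0.0138 -49.6185  73.9114]
tool delta [0.0009 0.0002 0.0462]
rotvec [0.0045 0.0533 0.0472]
```

View pics/side3.png

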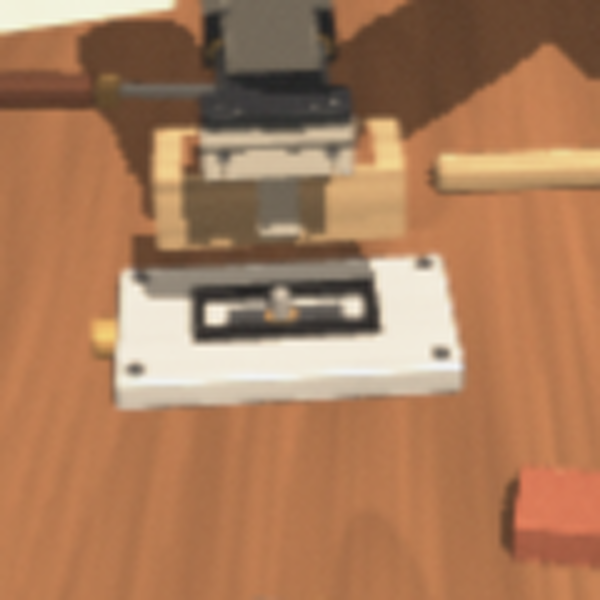

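The side crop shows the held block level over the bed. The pin tip is at (281,291) and the block's near lower corners are at (158,249) and (403,238).

```bash
python3 - <<'E'
from h import *
c=dict(np.load("side3.npz"))
P=lambda x,y,z: ray(c,(x+.5)/5-.5+220,(y+.5)/5-.5+180,z)
print("pin",P(281,291,.038))
a,b=P(158,249,.0895),P(403,238,.0895); print(a,b,np.linalg.norm(a-b),"mid",(a+b)/2,"ctr",(a+b)/2-.03*np.array([-np.sin(np.radians(5)),np.cos(np.radians(5)),0]))
Q=np.array([P(*p,.02) for p in[(118,271),(442,257),(462,379),(118,397)]]); print("bed",Q.mean(0),np.linalg.norm(Q[0]-Q[1]),np.linalg.norm(Q[1]-Q[2]))
print(np.degrees(np.arctan2(*(Q[0]-Q[1])[1::-1])))
E
```

```text
pin [0.546  0.0071 0.038 ]
[0.6122 0.0416 0.0895] [0.4739 0.0306 0.0895] 0.13868585976814246 mid [0.5431 0.0361 0.0895] ctr [0.5457 0.0062 0.0895]
bed [0.5437 0.0143 0.02  ] 0.20147800200395025 0.12830263617744372
4.330440284249722
```

Converted, 0.053 m / 0.4 = 0.1325, 0.048 m / 0.4 = 0.12.

Request:
advance --plan '[[[0.0013, 0, 0.0375, 0, 0, 0], [0.0013, 0, 0.075, 0, 0, 0], [0.0013, 0, 0.1, 0, 0, 0], [0.0013, 0, 0.115, 0, 0, 0], [0.0013, 0, 0.12, 0, 0, 0], [0.0013, 0, 0.125, 0, 0, 0], [0.0013, 0, 0.13, 0, 0, 0], [0.0013, 0, 0.1325, 0, 0, 0], [0.0013, 0, 0.1325, 0, 0, 0]]]'

```text
time_s: 8.47
tcp_pos: [0.5475, 0.0056, 0.0478]
eef_rot: [-180.0, -0.0, 5.0]
contact_force: [0.1, -0.0, -3.1]
gripper_width: 0.0598
gripper_force: 40.0
```

```bash
python3 -c "from h import *; to([.5472,.0056,.0384],4.7)"
```

```text
t 8.4667 tcp [0.5475 0.0056 0.0478] rpy [-179.9924   -0.029     4.9943] F [ 0.0958 -0.0337 -3.1122] w 0.059837038402308924 gf 39.99990412965417 q [ 21.0929  19.2612 -28.0697   0.0011 -42.6391  73.9006]
tool delta [-0.0003 -0.      0.0094]
rotvec [-0.0077 -0.029   0.2943]
```

Request:
advance --plan '[[[0, 0, 0.0025, 0, 0, 0], [0, 0, 0.005, 0, 0, 0], [0, 0, 0.0075, 0, 0, 0], [0, 0, 0.01, 0, 0, 0], [0, 0, 0.01, 0, 0, 0], [0, 0, 0.01, 0, 0, 0]]]'

```text
time_s: 8.97
tcp_pos: [0.5473, 0.0055, 0.0435]
eef_rot: [180.0, 0.0, 5.0]
contact_force: [0.3, 0.3, -2.2]
gripper_width: 0.0598
gripper_force: 40.0
```

```bash
python3 -c "from h import *; to([.5472,.0056,.0384],4.7)"
```

```text
t 8.9667 tcp [0.5473 0.0055 0.0435] rpy [179.9966   0.0102   4.993 ] F [ 0.2668  0.3056 -2.1798] w 0.059791316026037725 gf 39.999879598617554 q [ 21.0957  19.6045 -28.2962   0.0007 -42.11    73.8968]
tool delta [-0.0001 -0.0001  0.0051]
rotvec [0.0035 0.0102 0.293 ]
```

Converted, 0.0115 m / 0.4 = 0.0288, 0.0105 m / 0.4 = 0.0263, 0.3 degrees / 360 = 0.0008.

Request:
advance --plan '[[[0, 0, 0.005, 0, 0, 0.0006], [0, 0, 0.01, 0, 0, 0.0008], [0, 0, 0.015, 0, 0, 0.0008], [0, 0, 0.02, 0, 0, 0.0008], [0, 0, 0.0238, 0, 0, 0.0008], [0, 0, 0.0263, 0, 0, 0.0008], [0, 0, 0.0288, 0, 0, 0.0008], [0, 0, 0.0288, 0, 0, 0.0008], [0, 0, 0.0288, 0, 0, 0.0008]]]' --grip_n 60

```text
time_s: 9.72
tcp_pos: [0.5475, 0.0056, 0.0334]
eef_rot: [180.0, -0.0, 4.7]
contact_force: [-6.0, 0.7, 14.5]
gripper_width: 0.0591
gripper_force: 60.0
```

```bash
python3 -c "from h import *; to([.5472,.0056,.0324],4.7)"
```

```text
t 9.7167 tcp [0.5475 0.0056 0.0334] rpy [179.9954  -0.0417   4.7106] F [-5.9885  0.7423 14.4538] w 0.05906840643451937 gf 60.000772811472416 q [ 21.1005  20.4215 -28.8371   0.0249 -40.7027  73.5912]
tool delta [-0.0003 -0.0001  0.001 ]
rotvec [ 0.0046 -0.0417  0.0106]
```

Converted, 0.001 m / 0.4 = 0.0025, -0.0006 m / 0.4 = -0.0015.

Request:
advance --plan '[[[-0.0008, 0, 0.0013, 0, 0, 0], [-0.0015, 0, 0.0025, 0, 0, 0], [-0.0015, 0, 0.0025, 0, 0, 0], [-0.0015, 0, 0.0025, 0, 0, 0]]]'

```text
time_s: 10.05
tcp_pos: [0.5475, 0.0056, 0.0333]
eef_rot: [180.0, -0.1, 4.7]
contact_force: [-8.3, 1.4, 22.3]
gripper_width: 0.0599
gripper_force: 60.0
```

```bash
python3 - <<'E'
from h import *
to([.5472,.0056,.0324],4.7)
c=r.capture("side"); cv2.imwrite("pics/s4.png",cv2.resize(c["frame"][170:300,225:355,::-1],None,fx=4.6,fy=4.6,interpolation=cv2.INTER_CUBIC))
E
```

```text
t 10.05 tcp [0.5475 0.0056 0.0333] rpy [179.9943  -0.1223   4.737 ] F [-8.2975  1.4259 22.3441] w 0.05986136642124857 gf 60.00148429535329 q [ 21.1198  20.3889 -28.917    0.0614 -40.5784  73.5706]
tool delta [-0.0003 -0.      0.0009]
rotvec [ 0.0056 -0.1223  0.037 ]
```

View pics/s4.png

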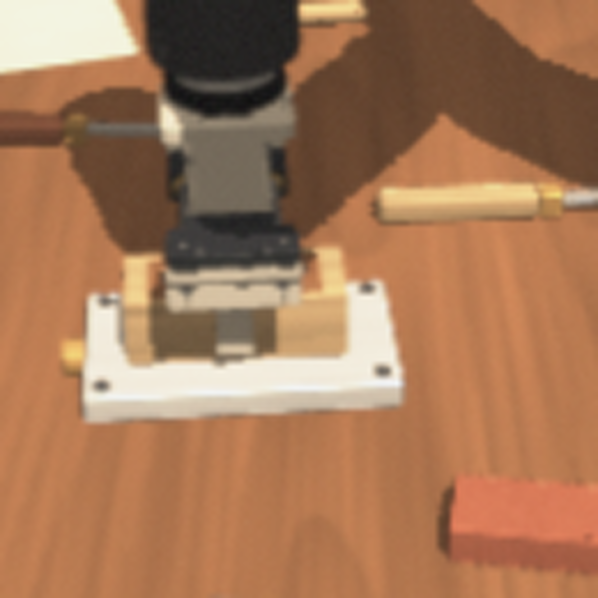

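The block is seated on the bed. The underside is at 0.0333 − 0.0114 ≈ 22 mm, and pressing harder does not move it, so it is at the stop.

Request:
advance --plan '[[[0, 0, 0, 0, 0, 0], [0, 0, 0, 0, 0, 0], [0, 0, 0, 0, 0, 0]]]'

```text
time_s: 10.35
tcp_pos: [0.5475, 0.0056, 0.0333]
eef_rot: [180.0, -0.1, 4.7]
contact_force: [-8.0, 1.2, 22.7]
gripper_width: 0.0596
gripper_force: 60.0
```

```bash
python3 -c "from plant import r; print(r.close_job())"
```

```text
the job is handed in; nothing more can be done
None
```

I pressed green and then yellow, dropped the block over the pin, and handed the job in at about 10 s with the gripper still pressing it onto the bed at about 23 N, underside about 22 mm over the table; the hand-in returned no verdict.

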